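# Set the fan tester's dial and confirm

### The job

Set the fan tester: with your fingertips, gently push the dial round by its finger knob, without gripping the knob, until the white index line on the dial lines up with the long scale line that has the raised tab on the ring. Then press the round set key in front of the dial right down and let it come up again, leaving the dial on its line. Do not press the key before the dial is set, and leave the fan, the screw tin and the tweezers by the box where they are.

Things in the scene. Friction and masses are not known exactly. Their poses are not given: they have to be found in the camera images.
- tester: The tester: a flat grey box 200 (x) x 136 (y) mm, 40 mm high, fixed to the bench. Origin at the centre of its underside; x to its far side, y to its left. The dial is on the far part of its top, the set key at the near right, a small flat display at the near left.
- dial_axis (a point): Point on the dial's vertical axis, at the height of the dial's flat top (50 mm above the bench). The dial is a black disc, 94 mm in diameter, 10 mm thick, on top of the tester box. A flat aluminium scale ring, 122 mm across, lies round the dial, its top 4 mm below the dial's top; it is fixed, at an angle that differs from run to run.
- index_mark (a point): Outer end of the white index line on the dial's top, at the dial's rim, 47 mm from the axis. The line is 3 mm wide and runs inward along the radius. It turns with the dial.
- target_line (a point): Point at the dial's rim, 47 mm from the axis, level with the dial's top, in line with the target line on the scale ring: the only long (13 mm), broad (3 mm) black line, with a raised black tab 14 mm wide, 12 mm long at its outer end, as high as the dial's top. The other lines are short, every 30 degrees. Lined up: index_mark coincides with this point.
- finger_knob (a point): Centre of the top of the dial's finger knob: a steel pin 16 mm in diameter, standing 26 mm up from the dial's top, 32 mm from the axis, diametrically opposite the index line, and turning with the dial. Pushed sideways along its circle with about 2 N it turns the dial, which stays where it is left (friction 0.06 N m, no spring, no detents).
- dial (a joint): Angle of the dial in rad, growing counter-clockwise seen from above. At 0 (and at 6.28) the index line points along the box's +x. It can be turned either way from -1.5 to 8.0, so the shorter way round is always open.
- set_key_top (a point): Centre of the top of the round set key, 28 mm in diameter, a grey cap in a black housing in front of the dial, 98 mm from the dial's axis. It is pressed straight down.
- set_key (a joint): Travel of the set key in m: 0 up, 0.006 fully down, which takes 5 N; a spring brings it up again.
- fan_b: Bystander: black case fan lying flat, 90 x 90 x 25 mm, loose, left of the box. Origin at the centre of its underside.
- screw_tin: Bystander: open round tin with screws, 66 mm in diameter, 30 mm high, loose, left of the box. Origin at the centre of its underside.
- tweezers: Bystander: steel tweezers, 120 mm long (along their y), 8 mm high, loose, in front of the box. Origin at the centre of their underside.

How it is judged:
By the outcome, as a careful person would: the job done as asked, in the order asked, and still so for the second after the job is handed in, with the robot touching nothing.
It also fails if it takes over 61 s, if anything falls off the work surface, if the arm or the gripper's body presses on something with over 40 N, if the wrist force passes 120 N, or if a joint passes its speed limit or range.

### The arm

A 6-joint arm with a two-finger parallel gripper is mounted at the origin on a cart in front of the work surface, level with it; the furniture and walls round the work are solid. World frame = base frame: x ahead of the robot, y to its left, z up, the work surface at z = 0. Lengths are in mm, angles in degrees, forces in N, time in s.
With the tool pointing down it reaches from about 350 to 775 mm from the base axis. Payload 7.3 kg.
Tool frame: the origin (TCP) lies at the very end of the fingers, on their centre line; the grasp point (between the pads) lies 19 mm behind it; z points along the fingers, y is the line along which they close (so a half turn about z gives the same grasp; the last joint's range is limited). The gripper opens to 92 mm and grips with 3 to 60 N. Pads are 19 mm wide; open, the fingers measure 130 mm over their backs; the gripper's body (75 mm by 190 mm) begins 47 mm behind the grasp point.
Start: joints at [-80.844, 19.595, 87.324, -0, 73.075, -8.365], TCP at [158.077, -500.656, 226.741] pointing down, gripper open.
Joint ranges: [-145.02, 145.02], [-44.19, 115.74], [2.07, 154.8], [-57.11, 237.11], [16.16, 152.29], [-177.93, 177.93]. Speed limits (degrees/s): [147.25, 147.25, 180, 180, 180, 180].

### API

Orientations are given as [roll, pitch, yaw] about the fixed x, y, z axes, in that order (R = Rz(yaw) Ry(pitch) Rx(roll)).
In Python, from rig import monitor, snapshot, robot gives the robot as it stands. The module is installed in compiled form; this text tells all that it offers.
- The arm moves only by the shell command python3 -m creep 'ROWS' [FORCE]. ROWS is JSON, a list that holds one entry, the list of rows, each a list of 7 numbers: the opening in per cent of the stroke, from 0 (shut) to 100 (fully open), then the shift along the tool's x, y, z in m, then the turn, a rotation vector about the tool's x, y, z in rad. A call has 1 to 20 rows; each row shifts and turns the commanded pose from where the row before left it, along the tool's axes as they then stand; what a row does not reach is not made up. A row lasts 1/10 s, in which the tool goes at most 50 mm and 8.59 degrees, less where a joint would pass 70% of its speed; a pose out of reach is approached as far as the arm can. A call is refused whole if a number of a shift passes 0.05 or a number of a turn 0.15, either way. A call with a gripper value outside its range is refused whole. The fingers move at their own pace and stop on an object; FORCE is the grip in N (left out, the last holds). Time passes only in rows, so rows that do not move let the fingers close. It gives the time, the measured TCP pose, the force, the opening and the grip force at its end, in the units of the state.
- monitor.read_state(): the state, without advancing time (a new reading comes with each control period).
- snapshot(name): name is "scene" or "top" or "wrist"; returns a dict with "pixels" (480x640x3 uint8, red, green, blue), "mtx" (3x3 intrinsics, pixels), "dist_coeffs" ([k1, k2, p1, p2, k3] as OpenCV has them; the pictures are not rectified), "pose" (4x4, takes a point from camera to world coordinates). Camera axes: x right, y down, z forward; pixel columns grow to the right and rows downward; lengths in mm; the calibration is good to about 2 mm. A picture is of the moment at which its call begins. There is no depth.
- robot.finish_job(): hands the job in; it is judged then, once.
The state is a dict: "time_s": time; "joints": joint angles; "joint_vel": joint speeds; "joint_efforts": joint torques, N m; "tool_pos": TCP position; "orientation": TCP orientation; "contact_force": force on the tool from outside, world axes, zero at the start; "moment": the same for the moment, N m; "width": finger opening in mm; "grasp_force": force on a finger pad.
Only numpy, scipy, OpenCV 4.12 (cv2) and the standard library are available. Lean on these libraries where they do the work, as an engineer would, in place of code of your own. Each camera call takes 0.05 s, during which the arm holds its last target. There are 200 camera calls.

## Working session

There is one attempt and no reset: what is moved stays moved. The work goes in short steps, Python scripts to look and compute and a shell command to move; the robot and the scene stay as the last step left them, time stands still between calls to the robot, and variables do not carry over. Pictures are saved under pics/ and viewed, at most 10 in all, crops included, and the job is handed in when it is done.

```bash
mkdir -p pics; cat > h.py <<'E'
import numpy as np, cv2
from rig import monitor, snapshot, robot
def snap(n,f):
    s=snapshot(n); cv2.imwrite('pics/'+f,s['pixels'][:,:,::-1]); np.savez('pics/'+f+'.npz',**{k:np.array(s[k]) for k in('mtx','dist_coeffs','pose')}); return s
def w(f,px,z):
    d=np.load('pics/'+f+'.npz'); P=d['pose']
    u=cv2.undistortPoints(np.array(px,float).reshape(-1,1,2),d['mtx'],d['dist_coeffs']).reshape(-1,2)
    r=np.c_[u,np.ones(len(u))]@P[:3,:3].T; t=P[:3,3]
    return t+r*((z-t[2])/r[:,2])[:,None]
def proj(f,p):
    d=np.load('pics/'+f+'.npz'); M=np.linalg.inv(d['pose'])
    return cv2.projectPoints(np.array(p,float).reshape(-1,3),cv2.Rodrigues(M[:3,:3])[0],M[:3,3],d['mtx'],d['dist_coeffs'])[0].reshape(-1,2)
E
python3 - <<'E'
from h import *
snap('top','top1.png');snap('scene','sc1.png')
s=monitor.read_state();print(s['orientation'],s['tool_pos'],s['contact_force'],s['width'])
print(np.load('pics/top1.png.npz')['pose'])
E
```

```text
[-1.79920622e+02 -9.52228529e-03  1.75219598e+01] [ 158.00797273 -500.27188031  226.12460534] [-0.20343868 -0.36858443  0.98280341] 91.68647495963344
[[-2.98709671e-02 -9.90733839e-01  1.32492207e-01  3.47303053e+02]
 [-9.99549470e-01  2.99957717e-02 -1.05427526e-03  3.00040601e+02]
 [-2.92969982e-03 -1.32464008e-01 -9.91183486e-01  9.25252052e+02]
 [ 0.00000000e+00  0.00000000e+00  0.00000000e+00  1.00000000e+00]]
```

View pics/top1.png

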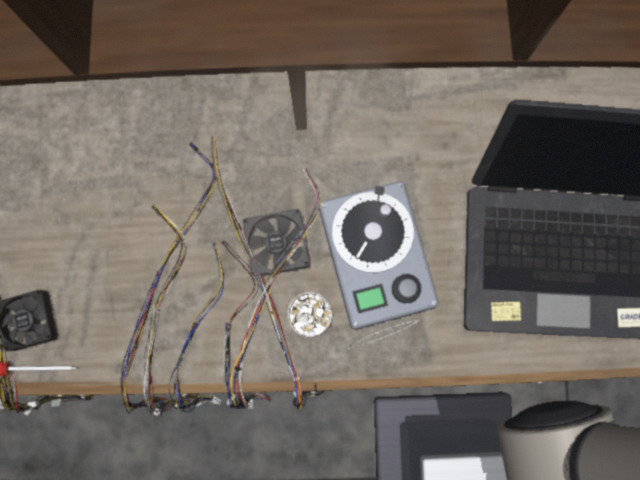

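View pics/sc1.png

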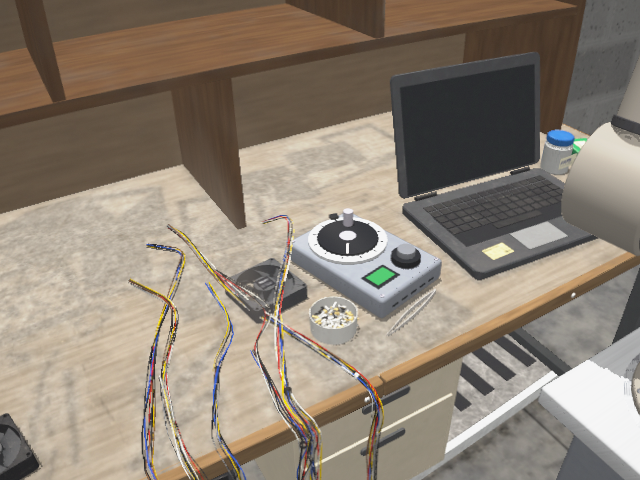

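The top view shows the tester, with the dial at about (372,230), the index line pointing to (358,258), the knob at (386,210), the tab at (379,190) and the key at (406,289). I'll enlarge it and compute positions.

```bash
python3 - <<'E'
from h import *
im=cv2.imread('pics/top1.png')[175:325,315:445]
cv2.imwrite('pics/c1.png',cv2.resize(im,None,fx=4,fy=4,interpolation=cv2.INTER_CUBIC))
f='top1.png'
c=w(f,[[373,230.5]],50)[0]
for n,p,z in[('ax',(373,230.5),50),('idx',(358,258),50),('tab',(379.5,190),50),('knob',(386,210),76),('key',(406.5,289),50)]:
    q=w(f,[p],z)[0]; d=q-c; print(n,q.round(1),np.hypot(*d[:2]).round(1),np.degrees(np.arctan2(d[1],d[0])).round(1))
E
```

```text
ax [492.9 226.   50. ] 0.0 0.0
idx [452.5 249.8  50. ] 46.9 149.5
tab [554.1 213.6  50. ] 62.4 -11.4
knob [518.1 208.1  76. ] 30.9 -35.4
key [404.6 180.3  50. ] 99.4 -152.7
```

View pics/c1.png

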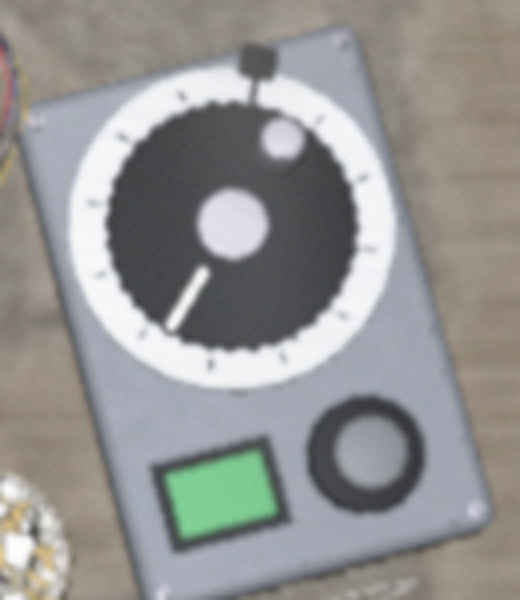

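The index is at about 150° and the target at about −11°, so the shorter way is about 160° clockwise. I'll put the part-open fingers loosely round the knob and push with the trailing one.

```bash
python3 -m creep '[[[43,0.014,-0.0142,-0.002,0,0,0],[43,0.028,-0.0284,-0.002,0,0,0],[43,0.030,-0.0305,-0.002,0,0,0],[43,0.030,-0.0305,-0.002,0,0,0],[43,0.030,-0.0305,-0.002,0,0,0],[43,0.030,-0.0305,-0.002,0,0,0],[43,0.030,-0.0305,-0.002,0,0,0],[43,0.030,-0.0305,-0.002,0,0,0],[43,0.030,-0.0305,-0.002,0,0,0],[43,0.030,-0.0305,-0.002,0,0,0],[43,0.030,-0.0305,-0.002,0,0,0],[43,0.030,-0.0305,-0.002,0,0,0],[43,0.030,-0.0305,-0.002,0,0,0],[43,0.030,-0.0305,-0.002,0,0,0],[43,0.030,-0.0305,-0.002,0,0,0],[43,0.030,-0.0305,-0.002,0,0,0],[43,0.030,-0.0305,-0.002,0,0,0],[43,0.030,-0.0305,-0.002,0,0,0],[43,0.025,-0.0254,-0.002,0,0,0],[43,0.012,-0.0122,-0.002,0,0,0]]]'
python3 -m creep '[[[43,0,0,0,0,0,-0.07],[43,0,0,0,0,0,-0.12],[43,0,0,0,0,0,-0.12],[43,0,0,0,0,0,-0.12],[43,0,0,0,0,0,-0.12],[43,0,0,0,0,0,-0.12],[43,0,0,0,0,0,-0.12],[43,0,0,0,0,0,-0.12],[43,0,0,0,0,0,-0.12],[43,0,0,0,0,0,-0.12],[43,0,0,0,0,0,-0.12],[43,0,0,0,0,0,-0.12],[43,0,0,0,0,0,-0.12],[43,0,0,0,0,0,-0.12],[43,0,0,0,0,0,-0.12],[43,0,0,0,0,0,-0.12],[43,0,0,0,0,0,-0.12],[43,0,0,0,0,0,-0.12],[43,0,0,0,0,0,-0.12],[43,0,0,0,0,0,-0.08]]]'
python3 - <<'E'
from h import *
snap('wrist','w1.png')
s=monitor.read_state();print(s['orientation'],s['tool_pos'],s['width'],s['joints'])
E
```

```text
time_s: 2.1
tool_pos: [520.6, 212.1, 265.8]
orientation: [-180.0, 0.1, 17.7]
contact_force: [-0.5, -0.3, 0.3]
width: 39.7
grasp_force: 0.0
time_s: 4.1
tool_pos: [519.8, 209.4, 266.2]
orientation: [-180.0, -0.0, 150.1]
contact_force: [0.1, 0.1, -1.1]
width: 39.3
grasp_force: 0.0
[-1.79949097e+02 -4.01091933e-02  1.50296230e+02] [519.83613275 209.39634527 266.2094728 ] 39.11408753327147 [ 1.41100649e+01  2.18958016e+01  7.75698170e+01 -9.08501854e-03
  8.05985650e+01 -4.61846941e+01]
```

View pics/w1.png

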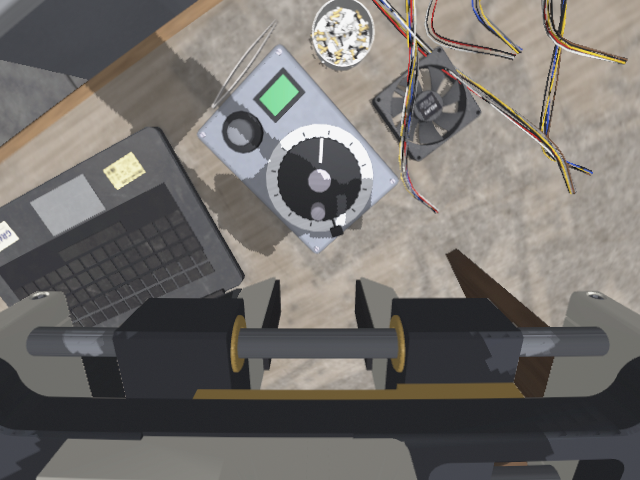

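In the wrist view the dial centre is at (319,181), the index end at (321,137), the knob top at (318,211), the tab at (336,231) and the key at (242,131). The fingers straddle the knob's direction.

```bash
python3 - <<'E'
from h import *
im=cv2.imread('pics/w1.png')
g=im.min(2); m=((g>195)*255).astype('uint8'); m[:110]=0; m[255:]=0; m[:,:255]=0;m[:,385:]=0
cs,_=cv2.findContours(m,cv2.RETR_EXTERNAL,cv2.CHAIN_APPROX_NONE); c=max(cs,key=cv2.contourArea)
print('ring ell',cv2.fitEllipse(cv2.convexHull(c)))
ctr=cv2.fitEllipse(cv2.convexHull(c))[0]
f='w1.png'; print(np.load('pics/w1.png.npz')['pose'][:3,3])
a=w(f,[ctr],46)[0];print(a)
for n,p,z in[('hub',(319,181),50),('idx',(321,137),50),('tab',(336.5,230),50),('knob',(318,211),76),('key',(242.5,131),50)]:
    q=w(f,[p],z)[0]; d=q-a; print(n,q.round(1),np.hypot(*d[:2]).round(1),np.degrees(np.arctan2(d[1],d[0])).round(1))
print(proj('top1.png',[a]))
E
```

```text
ring ell ((327.1659240722656, 156.32603454589844), (61.667884826660156, 93.84192657470703), 111.07659149169922)
[448.03281132 250.48625282 424.18692697]
[474.87396997 247.5221509   46.        ]
hub [493.6 226.4  50. ] 28.2 -48.5
idx [453.5 251.8  50. ] 21.8 168.7
tab [553.4 215.8  50. ] 84.7 -22.0
knob [517.6 211.2  76. ] 56.1 -40.3
key [405.9 181.7  50. ] 95.3 -136.3
[[358.80502392 243.33220565]]
```

```bash
python3 -m creep '[[[43,0,0,0.02,0,0,0.045],[43,0,0,0.04,0,0,0],[43,0,0,0.04,0,0,0],[43,0,0,0.04,0,0,0],[43,0,0,0.03,0,0,0],[43,0,0,0.02,0,0,0],[43,0,0,0.01,0,0,0],[43,0,0,0.008,0,0,0],[43,0,0,0,0,0,0]]]'
python3 - <<'E'
from h import *
snap('scene','sc2.png'); im=cv2.imread('pics/sc2.png')[150:300,260:460]
cv2.imwrite('pics/c2.png',cv2.resize(im,None,fx=3,fy=3,interpolation=cv2.INTER_CUBIC))
E
```

```text
time_s: 5.05
tool_pos: [520.0, 209.4, 58.3]
orientation: [-180.0, -0.0, 147.3]
contact_force: [0.6, -0.7, -0.0]
width: 39.5
grasp_force: 0.0
```

View pics/c2.png

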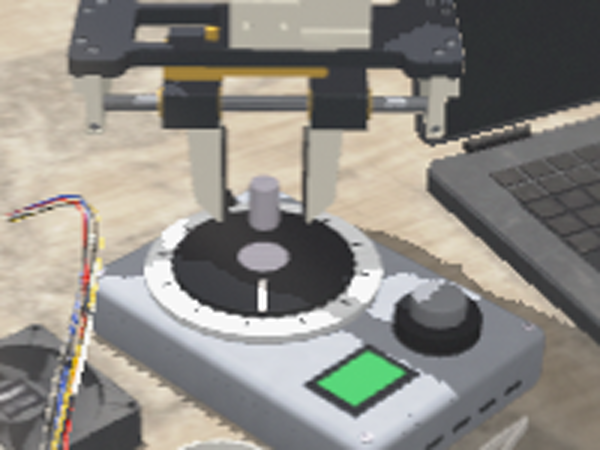

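The fingers straddle the upright knob at crop position (264,200) with clearance on both sides. Now I'll push round clockwise.

```bash
python3 -m creep '[[[43,0.0001,-0.0025,0,0,0,0.08],[43,0.0001,-0.0025,0,0,0,0.08],[43,0.0001,-0.0025,0,0,0,0.08],[43,0.0001,-0.0025,0,0,0,0.08],[43,0.0001,-0.0025,0,0,0,0.08],[43,0.0001,-0.0025,0,0,0,0.08],[43,0.0001,-0.0025,0,0,0,0.08],[43,0.0001,-0.0025,0,0,0,0.08],[43,0.0001,-0.0025,0,0,0,0.08],[43,0.0001,-0.0025,0,0,0,0.08],[43,0.0001,-0.0025,0,0,0,0.08],[43,0.0001,-0.0025,0,0,0,0.08]]]'
python3 - <<'E'
from h import *
s=monitor.read_state();d=s['tool_pos'][:2]-np.array([493.3,226.2]);print(np.hypot(*d),np.degrees(np.arctan2(d[1],d[0])),s['grasp_force'],s['joints'])
E
```

```text
time_s: 6.3
tool_pos: [496.6, 195.4, 60.2]
orientation: [179.7, -0.0, 92.1]
contact_force: [2.3, -0.1, -2.0]
width: 39.5
grasp_force: 1.1
30.96701743331086 -83.9011611138617 1.1436545848846436 [ 1.32541403e+01  3.13169767e+01  9.81182386e+01 -1.18118597e-02
  5.03107233e+01  1.11797424e+01]
```

```bash
python3 -m creep '[[[43,0.0001,-0.0025,0,0,0,0.08],[43,0.0001,-0.0025,0,0,0,0.08],[43,0.0001,-0.0025,0,0,0,0.08],[43,0.0001,-0.0025,0,0,0,0.08],[43,0.0001,-0.0025,0,0,0,0.08],[43,0.0001,-0.0025,0,0,0,0.08],[43,0.0001,-0.0025,0,0,0,0.08],[43,0.0001,-0.0025,0,0,0,0.08],[43,0.0001,-0.0025,0,0,0,0.08],[43,0.0001,-0.0025,0,0,0,0.08],[43,0.0001,-0.0025,0,0,0,0.08],[43,0.0001,-0.0025,0,0,0,0.08],[43,0.0001,-0.0025,0,0,0,0.08],[43,0.0001,-0.0025,0,0,0,0.08],[43,0.0001,-0.0025,0,0,0,0.08],[43,0.0001,-0.0025,0,0,0,0.08],[43,0.0001,-0.0025,0,0,0,0.08],[43,0.0001,-0.0025,0,0,0,0.08],[43,0.0001,-0.0025,0,0,0,0.08],[43,0.0001,-0.0025,0,0,0,0.08]]]'
python3 - <<'E'
from h import *
s=monitor.read_state();d=s['tool_pos'][:2]-np.array([493.3,226.2]);print(np.hypot(*d),np.degrees(np.arctan2(d[1],d[0])),s['grasp_force'],s['tool_pos'],s['orientation'])
def sh(n,f,b,k):
    snap(n,f); x0,y0,x1,y1=b
    cv2.imwrite('pics/c'+f,cv2.resize(cv2.imread('pics/'+f)[y0:y1,x0:x1],None,fx=k,fy=k,interpolation=cv2.INTER_CUBIC))
sh('top','t3.png',(300,170,450,320),4);snap('wrist','w3.png')
E
```

```text
time_s: 8.3
tool_pos: [462.5, 225.5, 59.9]
orientation: [179.9, -0.0, 0.4]
contact_force: [-1.9, -2.9, 2.2]
width: 39.8
grasp_force: 2.0
30.856651525356764 -178.64483591002758 1.9625041633844376 [462.451979   225.4702442   59.88682885] [ 1.79944556e+02 -2.35336945e-02  4.20549929e-01]
```

View pics/w3.png

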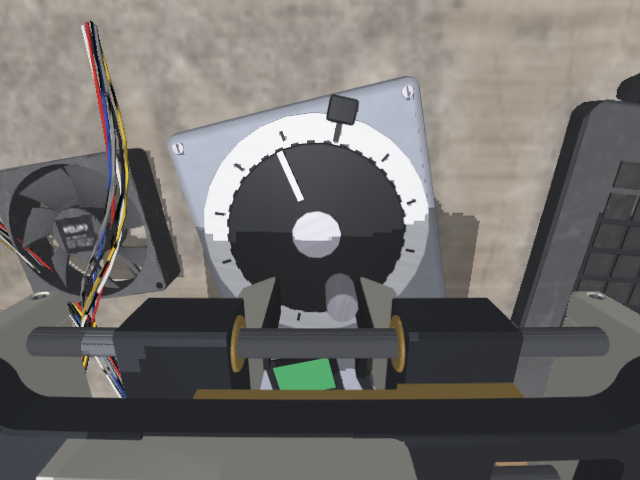

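The wrist camera sees the dial clearly: index line end at (281,152), hub at (316,234), target line at (337,137). I need the remaining angle.

```bash
cat >> h.py <<'E'
def measure(f,idx_guess,tgt_guess,hub):
    """angle of index and target line about the axis, from line-pixel centroids sampled on arcs"""
    im=cv2.imread('pics/'+f).min(2).astype('float32'); a=w(f,[hub],50)[0][:2]; out=[]
    for guess,z,rr,sg in((idx_guess,50,np.arange(30,46,1),1),(tgt_guess,46,np.arange(50,55,.5),-1)):
        q=w(f,[guess],z)[0][:2]-a; t0=np.arctan2(q[1],q[0]); t=t0+np.radians(np.arange(-6,6.01,.1)); cs=[]
        for r in rr:
            p=proj(f,np.c_[a[0]+r*np.cos(t),a[1]+r*np.sin(t),0*t+z]).astype('float32')
            v=sg*cv2.remap(im,p[:,0].reshape(1,-1),p[:,1].reshape(1,-1),cv2.INTER_LINEAR)[0]
            k=np.clip(v-(v.min()+v.max())/2,0,None); th=(k*t).sum()/k.sum(); cs.append([r*np.cos(th)+a[0],r*np.sin(th)+a[1]])
        cs=np.array(cs)
        vx,vy,x,y=cv2.fitLine(cs.astype('float32'),cv2.DIST_HUBER,0,.01,.01).ravel()
        m=cs.mean(0)-a; out.append((np.degrees(np.arctan2(m[1],m[0])),abs(np.degrees(np.arctan2(vy,vx)))%180, np.std([np.degrees(np.arctan2(c[1]-a[1],c[0]-a[0])) for c in cs])))
    return a,out
E
python3 - <<'E'
from h import *
for h in((316,234),(317,234),(316,233)): print(measure('w3.png',(283,157),(339,128),h))
E
```

```text
(array([493.03494792, 226.80372789]), [(np.float64(23.52138689910589), np.float32(23.410309), np.float64(0.030714075369259703)), (np.float64(-11.287938279286852), np.float32(11.918653), np.float64(0.060863704192610855))])
(array([493.03686935, 226.2761756 ]), [(np.float64(24.277593003795015), np.float32(23.424816), np.float64(0.10859242313127901)), (np.float64(-10.72230656700795), np.float32(11.945188), np.float64(0.06765232397357615))])
(array([493.58568459, 226.80506739]), [(np.float64(23.85590434451225), np.float32(23.407116), np.float64(0.05210868390043515)), (np.float64(-11.41189654670631), np.float32(11.652035), np.float64(0.058589288648453454))])
```

```bash
python3 -m creep '[[[43,0,-0.0016,0,0,0,0.05],[43,0,-0.0016,0,0,0,0.05],[43,0.0001,-0.0016,0,0,0,0.05],[43,0,-0.0016,0,0,0,0.05],[43,0,-0.0016,0,0,0,0.05],[43,0.0001,-0.0016,0,0,0,0.05],[43,0,-0.0016,0,0,0,0.05],[43,0,-0.0016,0,0,0,0.05],[43,0.0001,-0.0016,0,0,0,0.05],[43,0,-0.0016,0,0,0,0.05],[43,0,0,0,0,0,0],[43,0,0,0,0,0,0]]]'
python3 - <<'E'
from h import *
snap('wrist','w4.png')
a=np.array([493.1,226.6]);I=np.radians(25-29+0);
T=np.radians(-11.3)
print(proj('w4.png',[[*a,50],[a[0]+52*np.cos(T),a[1]+52*np.sin(T),46]]))
E
```

```text
time_s: 9.6
tool_pos: [466.3, 241.5, 59.2]
orientation: [-180.0, -0.0, -27.9]
contact_force: [-2.4, -1.6, 1.1]
width: 39.3
grasp_force: 1.1
[[318.16916093 234.30939136]
 [288.1552442  135.29267055]]
```

View pics/w4.png

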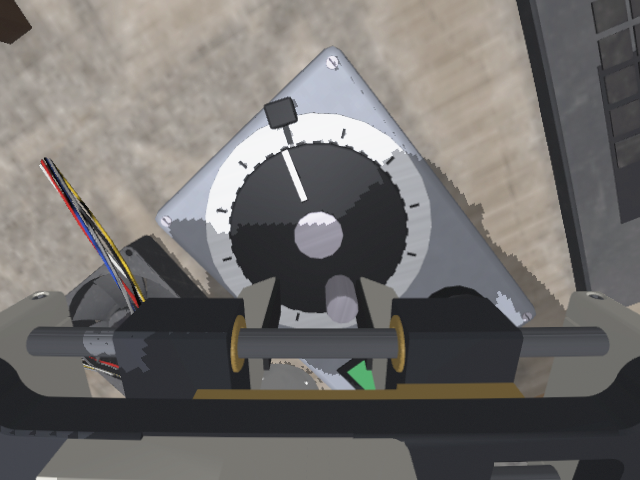

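The index line (end at 286,152) is now just short of the target line (about 289,138).

```bash
python3 - <<'E'
from h import *
for h in((318.2,234.3),(319,235)): print(measure('w4.png',(287.5,155),(288,135),h))
E
```

```text
(array([493.09698862, 226.58326005]), [(np.float64(-6.497363633458759), np.float32(6.8525763), np.float64(0.06137816432186362)), (np.float64(-11.14033498802829), np.float32(12.385516), np.float64(0.04943890064618923))])
(array([492.56005727, 226.39094834]), [(np.float64(-6.107807211809081), np.float32(6.8808727), np.float64(0.10762251670748592)), (np.float64(-10.809730739858614), np.float32(13.084373), np.float64(0.07027619636123979))])
```

```bash
python3 -m creep '[[[43,0,-0.0006,0,0,0,0.02],[43,0,-0.0006,0,0,0,0.02],[43,0,-0.0007,0,0,0,0.02],[43,0,-0.0006,0,0,0,0.02],[43,0,0,0,0,0,0],[43,0,0,0,0,0,0]]]'
python3 - <<'E'
from h import *
snap('wrist','w5.png')
a=[493.1,226.58];T=np.radians(-11.2)
g=proj('w5.png',[[*a,50],[a[0]+42*np.cos(T),a[1]+42*np.sin(T),50],[a[0]+52*np.cos(T),a[1]+52*np.sin(T),46]])
print(g,measure('w5.png',g[1],g[2],g[0]),measure('w5.png',g[1],g[2],g[0]+[1,0]))
E
```

```text
time_s: 10.25
tool_pos: [467.6, 243.7, 58.7]
orientation: [-180.0, -0.0, -32.6]
contact_force: [0.4, -0.6, 0.4]
width: 39.7
grasp_force: 0.4
[[318.30693874 234.37827926]
 [287.06639404 157.95202632]
 [279.89116248 138.0662738 ]] (array([493.1 , 226.58]), [(np.float64(-11.472073985798392), np.float32(11.733985), np.float64(0.05569207846076478)), (np.float64(-11.12731598061396), np.float32(11.942437), np.float64(0.050710253541032514))]) (array([492.81783364, 226.13842333]), [(np.float64(-10.724004801547185), np.float32(11.911089), np.float64(0.1459913066804227)), (np.float64(-10.593495081638173), np.float32(11.919938), np.float64(0.05824379807420332))])
```

The dial is within about 0.3° of the line. I'll back the finger off the knob and lift.

```bash
python3 -m creep '[[[43,0,0.004,0,0,0,0],[43,0,0.004,0,0,0,0],[43,0,0.003,0,0,0,0],[43,0,0,0,0,0,0],[43,0,0,-0.01,0,0,0],[43,0,0,-0.02,0,0,0],[43,0,0,-0.04,0,0,0],[43,0,0,-0.04,0,0,0],[43,0,0,-0.02,0,0,0],[0,0,0,-0.01,0,0,0],[0,0,0,0,0,0,0],[0,0,0,0,0,0,0],[0,0,0,0,0,0,0],[0,0,0,0,0,0,0]]]' 5
python3 - <<'E'
from h import *
from scipy.optimize import least_squares
r=least_squares(lambda p:np.r_[proj('top1.png',p)[0]-[406.5,289],proj('w1.png',p)[0]-[242.5,131]],[405,181,50]);print('key',r.x,r.fun)
snap('wrist','w6.png')
a=[493.1,226.58];T=np.radians(-11.2)
g=proj('w6.png',[[*a,50],[a[0]+42*np.cos(T),a[1]+42*np.sin(T),50],[a[0]+52*np.cos(T),a[1]+52*np.sin(T),46]])
print(g,measure('w6.png',g[1],g[2],g[0]))
s=monitor.read_state();p=s['tool_pos'];y=np.radians(s['orientation'][2]);d=np.array([405.3,181])-p[:2]
print(p,s['orientation'],s['width'],'tool shift',d@[np.cos(y),np.sin(y)],d@[np.sin(y),-np.cos(y)],s['joints'])
E
```

```text
time_s: 11.7
tool_pos: [460.9, 234.2, 197.4]
orientation: [179.9, 0.1, -32.6]
contact_force: [-0.3, 0.1, 0.1]
width: 4.1
grasp_force: 0.0
key [404.98888036 179.65797347  40.80131074] [-0.41101146  0.13236452 -0.22444642  0.23036333]
[[305.00772081 189.73840278]
 [287.25537505 145.90390118]
 [283.27021859 134.94574452]] (array([493.1 , 226.58]), [(np.float64(-11.355357599486183), np.float32(11.57588), np.float64(0.07800080704252584)), (np.float64(-11.023900877803367), np.float32(12.6404), np.float64(0.07294424631986342))])
[461.02147591 234.20012341 197.62039561] [ 1.79901712e+02  7.32312108e-02 -3.26113078e+01] 1.7928784704489444 tool shift -18.26524813101358 74.84328106018309 [ 1.84372813e+01  2.03111857e+01  9.11097779e+01 -5.19399688e-03
  6.87015103e+01  1.41050418e+02]
```

View pics/w6.png

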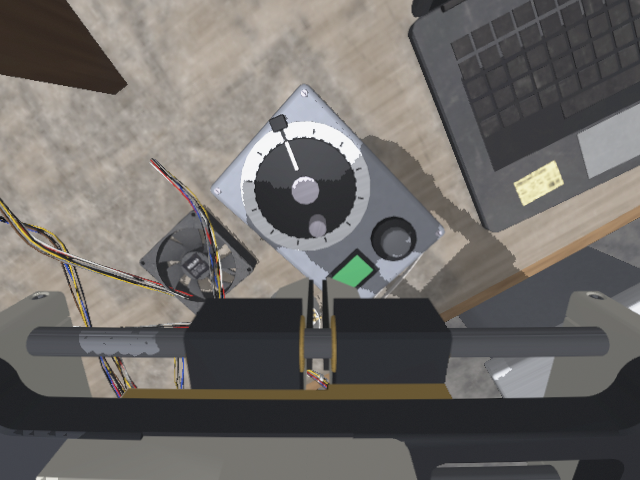

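The index line runs straight into the target line ((295,165) to (287,145)), and the knob is free. The key cap is at about (398,239).

```bash
python3 - <<'E'
from h import *
for z in(50,56,62): print(z,w('w6.png',[(398,240)],z)[0],w('top1.png',[(407,288.5)],z)[0],w('w1.png',[(242.5,131)],z)[0])
E
python3 -m creep '[[[0,-0.004,0.015,0,0,0,0],[0,-0.005,0.02,0.01,0,0,0],[0,-0.005,0.02,0.03,0,0,0],[0,-0.004,0.015,0.03,0,0,0],[0,0,0.005,0.025,0,0,0],[0,0,0,0.015,0,0,0],[0,0,0,0,0,0,0]]]'
```

```text
50 [403.83905652 177.53598449  50.        ] [405.27369476 179.52687075  50.        ] [405.94485712 181.69819442  50.        ]
56 [406.31709791 177.78103032  56.        ] [404.87629626 180.35301263  56.        ] [406.61972764 182.80119488  56.        ]
62 [408.79513931 178.02607616  62.        ] [404.47889777 181.17915452  62.        ] [407.29459816 183.90419533  62.        ]
time_s: 12.45
tool_pos: [404.3, 180.3, 86.7]
orientation: [179.8, 0.2, -32.6]
contact_force: [-1.0, -0.3, -0.1]
width: 0.2
grasp_force: 0.0
```

Now at z=87 over (405,180), the key centre. I'll go down slowly and watch the force.

```bash
python3 -m creep '[[[0,0.001,0,0.01,0,0,0],[0,0,0,0.008,0,0,0],[0,0,0,0.003,0,0,0],[0,0,0,0,0,0,0]]]'
python3 - <<'E'
from h import *
snap('scene','sc7.png'); im=cv2.imread('pics/sc7.png')[190:310,320:480]
cv2.imwrite('pics/c7.png',cv2.resize(im,None,fx=4,fy=4,interpolation=cv2.INTER_CUBIC))
E
```

```text
time_s: 12.85
tool_pos: [406.6, 180.3, 67.4]
orientation: [180.0, 0.0, -32.6]
contact_force: [-0.3, 0.0, -0.4]
width: 0.8
grasp_force: 0.0
```

View pics/c7.png

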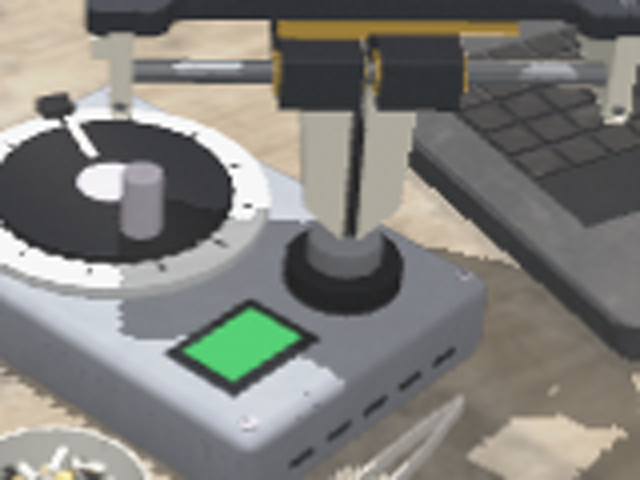

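The tapered tip is centred above the cap (345,245), and the cap stands proud of its housing.

```bash
for i in 1; do python3 -m creep '[[[0,0,0,0.002,0,0,0],[0,0,0,0.002,0,0,0],[0,0,0,0,0,0,0]]]'; python3 -m creep '[[[0,0,0,0.002,0,0,0],[0,0,0,0,0,0,0]]]'; python3 -m creep '[[[0,0,0,0.002,0,0,0],[0,0,0,0,0,0,0]]]'; done | grep -E 'tool_pos|contact'
```

```text
tool_pos: [406.6, 180.3, 63.6]
contact_force: [0.6, -0.4, -0.6]
tool_pos: [406.9, 180.3, 61.7]
contact_force: [0.1, 0.1, 2.4]
tool_pos: [406.9, 180.4, 59.7]
contact_force: [0.3, 0.1, 2.9]
```

```bash
(python3 -m creep '[[[0,0,0,0.002,0,0,0],[0,0,0,0,0,0,0]]]'; python3 -m creep '[[[0,0,0,0.001,0,0,0],[0,0,0,0,0,0,0]]]'; python3 -m creep '[[[0,0,0,0.001,0,0,0],[0,0,0,0,0,0,0]]]') | grep -E 'tool_pos|contact'
```

```text
tool_pos: [406.9, 180.3, 57.7]
contact_force: [1.4, -0.1, 3.9]
tool_pos: [406.9, 180.4, 56.7]
contact_force: [0.7, -0.4, 4.8]
tool_pos: [406.9, 180.4, 56.2]
contact_force: [-1.9, -0.8, 9.4]
```

It has bottomed out, since the force jumped above 5 N. I'll give it one slight extra push to be sure, then release straight up.

```bash
python3 -m creep '[[[0,0,0,0.0005,0,0,0],[0,0,0,0,0,0,0]]]'; python3 -m creep '[[[0,0,0,-0.003,0,0,0],[0,0,0,-0.005,0,0,0],[0,0,0,-0.01,0,0,0],[0,0,0,-0.03,0,0,0],[0,0,0,-0.04,0,0,0],[0,0,0,-0.04,0,0,0],[0,0,0,-0.02,0,0,0],[0,0,0,0,0,0,0],[0,0,0,0,0,0,0]]]'
python3 - <<'E'
from h import *
snap('wrist','w8.png');snap('scene','sc8.png')
a=[493.1,226.58];T=np.radians(-11.2)
g=proj('w8.png',[[*a,50],[a[0]+42*np.cos(T),a[1]+42*np.sin(T),50],[a[0]+52*np.cos(T),a[1]+52*np.sin(T),46]])
print(g,measure('w8.png',g[1],g[2],g[0]))
E
```

```text
time_s: 14.4
tool_pos: [407.0, 180.4, 56.0]
orientation: [-180.0, -0.0, -32.6]
contact_force: [-2.9, 0.3, 14.0]
width: 0.6
grasp_force: 7.2
time_s: 15.3
tool_pos: [406.2, 180.2, 203.0]
orientation: [180.0, 0.0, -32.6]
contact_force: [-0.8, 0.5, -0.5]
width: 0.5
grasp_force: 0.0
[[224.31721777 170.72472128]
 [203.70589598 126.47389056]
 [200.11560604 115.69177368]] (array([493.1 , 226.58]), [(np.float64(-11.382386919048995), np.float32(11.703126), np.float64(0.0659726492303726)), (np.float64(-11.062728623474085), np.float32(12.888471), np.float64(0.07134316302539988))])
```

View pics/sc8.png

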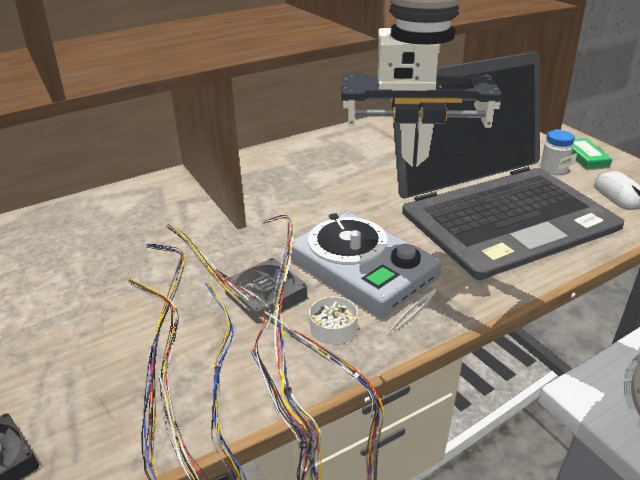

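The dial (348,237) is still on its line, the key (405,256) is up again, and the fan, tin and tweezers haven't moved. The arm is clear.

```bash
python3 -c "
from rig import robot; print(robot.finish_job())"
```

```text
the job is handed in; nothing more can be done
None
```

The dial is set to within about 0.3° of the tabbed line, the set key was then pressed fully down and came back up, the fan, tin and tweezers were left where they were, and the job is handed in.

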